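Latch the roast colour meter and show it the standard plate

TASK

First swing the latch on top of the roast colour meter closed until it rests in its catch. Then take the notched glass plate from its round stand by its clear part, fingers off the frosted end (the end with the notch; with the notch at the upper right you are looking at the label), and hold it up to the slanted reader window: label tilted up to face the window squarely, the label centred about 10 cm in front of it, notched edge still uppermost. Finish while holding it there with the plate touching nothing else, and leave the other things on the table where they are.

Things in the scene. Friction and masses are not known exactly. Their poses are not given: they have to be found in the camera images.
- latch (a joint): steel swing latch on top of the colour meter, turning about an upright pivot; radians, 0 = closed against its catch (a firm stop, bar along the meter's -y), grows as it opens clockwise seen from above (towards the meter's -x, the front); starts at 0.9 to 1.5; moves with light friction (about 0.4 N at the knob) and stays where it is left
- latch_knob (a point): upright round black knob at the free end of the latch bar, 16 mm diameter, 48 mm tall, standing on the bar (bar top 28 mm below this point, knob top 20 mm above it); this point is on its axis; 85 mm from the pivot axis
- latch_pivot (a point): point on the latch's upright pivot axis at the height of latch_knob; nothing rises above 22 mm below this point except the knob and, to the left (the meter's +y), the reader's column and head
- meter: the roast colour meter, fixed: black housing 240 x 260 x 80 mm (x, y, z), its underside centred at x +20 mm from the origin on the table, front facing -x of its own frame; sample chamber with latch on the right half (-y), on the left half (+y) a column 30 x 30 mm at x +125, y +70 mm, up to 340 mm, carrying the reader head; yaw within 0.2 rad
- reader_head: black reader head 70 x 80 x 60 mm with a round window; origin at the window's centre, 300 mm above the table; z points straight out of the window, 45 degrees down and towards the robot side (meter's front); x points 45 degrees up and towards the front; y is the meter's y
- stand: round dark steel stand, fixed, 100 mm across; foot 10 mm thick, on it two rails 64 mm long, up to 23 mm high, that hold the plate's lower edge in an 11 mm slot along the stand's x; origin at the centre of its underside; any yaw
- plate_center (a point): centre of the standard plate: glass, 110 x 8 x 60 mm (x, y, z of its own frame), 0.1 to 0.17 kg, standing on a long edge in the stand, lower edge 10 mm above the table, top edge 70 mm, z up; +x points to the frosted end, the label is on the -y face; clear part from x -55 to +13 mm, frosted end from +13 to +55 mm; notch 10 x 12 mm at the +x, +z corner
- plate: the same standard plate; origin at the middle of its lower long edge, axes as plate_center
- frosted_end: frosted end of the plate with the paper label; origin on the label face, half-way up, 34 mm from the plate's centre towards the frosted end; z points out of the label, y to the notched long edge (uppermost), x outwards along the plate. Presented: origin on the reader window's axis 100 mm out, z opposite to the window's z, y along the window's x, x along the window's y
- blank_plate: bystander: plain clear glass plate 110 x 60 x 8 mm lying flat, no notch, no frosted end
- cup_a: bystander: white tasting cup, 76 mm wide, 65 mm tall
- cup_b: bystander: white tasting cup, 76 mm wide, 65 mm tall
- spoon: bystander: steel spoon lying on the table
- bean_jar: bystander: closed amber glass jar, 80 mm wide, 130 mm tall
- can: bystander: plain aluminium can, 66 mm wide, 110 mm tall
- brush: bystander: wooden-handled brush lying on the table
Things that resemble listed ones, but are neither listed nor needed, are in the scene too. What is shaped like the plate but pink, purple or yellow is not meant.

How it is judged:
On the way, in this order (a step that is already met when the one before it is completed fails the run):
1. the latch is swung closed and rests in its catch (value of joint latch below 0.07 rad), for 0.2 s.
2. the plate is lifted clear of its stand (height (world z) of plate_center above 0.1 m and contact force between the fingers and plate above 1 N), for 0.2 s.
At the end, for the whole second after the job is handed in: Latch within 0.07 rad of closed; label centre within 30 mm of the window axis, 60 to 140 mm out; label facing the window and long side level with it within 0.35 rad, label up, notched edge uppermost; plate still, held by the clear part, touching neither meter nor stand (value of joint latch below 0.07 rad and x of frosted_end in the frame of reader_head between -0.03 and 0.03 m and y of frosted_end in the frame of reader_head between -0.03 and 0.03 m and z of frosted_end in the frame of reader_head between 0.06 and 0.14 m and angle between the z axis of frosted_end and the z axis of reader_head, either way round below 0.35 rad and angle between frosted_end's own z axis and vertical below 1.15 rad and angle between the x axis of frosted_end and the y axis of reader_head, either way round below 0.35 rad and angle between frosted_end's own y axis and vertical below 1.2 rad and contact force between the fingers and plate above 2 N and contact force between plate and meter below 0.3 N and contact force between plate and stand below 0.3 N and linear speed of plate below 0.03 m/s and contact force between the fingers and frosted_end below 0.5 N); the arm keeps its last pose, push and grip.
It fails at once if the fingers press on the frosted end (contact force between the fingers and frosted_end above 1 N).
It fails at once if another thing on the table is displaced by more than 30 mm (distance of any of blank_plate, cup_a, cup_b, spoon, bean_jar, can, brush from where it was at the start of the episode above 0.03 m).
It also fails if it takes over 54 s, if anything falls off the work surface, if the arm or the gripper's body presses on something with over 40 N, if the wrist force passes 120 N, or if a joint passes its speed limit or range.

ROBOT

A 6-joint arm with a two-finger parallel gripper is mounted at the origin on the work surface. World frame = base frame: x ahead of the robot, y to its left, z up, the work surface at z = 0. Lengths are in m, angles in rad, forces in N, time in s.
With the tool pointing down it reaches from about 0.325 to 0.85 m from the base axis. Payload 4.4 kg.
Tool frame: the origin (TCP) lies midway between the tips of the shut fingers; the grasp point (between the pads) lies manip.grip_point_offset behind it (manip.grip_point_offset is the distance from the TCP to the grasp point, in m); y points along the fingers, x is the direction in which the jaws open and shut, and the axes are right-handed (so a half turn about y gives the same grasp; the last joint's range is limited). The gripper opens to 94 mm and grips with 3 to 60 N. Pads are 16 mm wide; open, the fingers measure 119 mm over their backs; the gripper's body (75 mm by 177 mm) begins 78 mm behind the grasp point.
Start: joints at [-1.319, 0.207, 1.542, -0, 1.393, -0.15], TCP at [0.225, -0.529, 0.205] pointing down, gripper open.
Joint ranges: [-2.73, 2.73], [-0.86, 2.22], [0.23, 2.46], [-1.11, 4.25], [0.08, 2.63], [-2.82, 2.82]. Speed limits (rad/s): [2.79, 2.79, 3.14, 3.14, 3.14, 3.14].

INTERFACE

Orientations are given as a unit quaternion [x, y, z, w].
In Python, from bench import manip gives the robot as it stands.
- The arm moves only by the tool arm_command, never from a script. Its argument "rows" is one flat list of numbers, 7 for each row, row after row: the opening, from 0 (shut) to 1 (fully open), then the shift along the tool's x, y, z in mm, then the turn, a rotation vector about the tool's x, y, z in degrees. In form: [hand, tx, ty, tz, wx, wy, wz, hand, tx, ty, tz, wx, wy, wz, ...]. A call has 1 to 20 rows; each row is the pose to reach, as a shift and turn from the pose measured when the call began, along the tool's axes at that moment; what a row does not reach only later rows make up. A row lasts 1/10 s, in which the tool goes at most 50 mm and 8.59 degrees, less where a joint would pass 70% of its speed; a pose out of reach is approached as far as the arm can. A call with a gripper value outside its range is refused whole. The fingers move at their own pace and stop on an object; "newtons" is the grip in N (left out, the last holds). Time passes only in rows, so rows that repeat a pose let the fingers close. It gives the time, the measured TCP pose, the force and the opening at its end, in the units of the state.
- manip.get_obs(): the state, without advancing time (a new reading comes with each control period).
- manip.snapshot(name): name is "side" or "top"; returns the picture (480x640x3 uint8, red, green, blue); there is no depth.
- manip.get_calibration(name): a dict with "fx", "fy", "cx", "cy" (pixels), "cam_to_world" (4x4, takes a point from camera to world coordinates). Camera axes: x right, y down, z forward; pixel columns grow to the right and rows downward; lengths in m; the calibration is good to about 2 mm. A picture is of the moment at which its call begins. get_calibration takes no time and is no camera call.
- manip.sign_off(): hands the job in, once; it reports no verdict.
The state is a dict: "clock": time; "q": joint angles; "joint_velocities": joint speeds; "joint_efforts": joint torques, N m; "tcp_pos": TCP position; "ee_rot": TCP orientation; "contact_force": force on the tool from outside, world axes, zero at the start; "wrist_torque": the same for the moment, N m; "width": opening from 0.0 (shut) to 1.0 (fully open).
Only numpy, scipy, OpenCV 4.12 (cv2) and the standard library are available. Lean on these libraries where they do the work, as an engineer would, in place of code of your own. Each camera call takes 0.05 s, during which the arm holds its last target.

## Working session

There is one attempt and no reset: what is moved stays moved. The work goes in short steps, Python scripts to look and compute and a tool call to move; the robot and the scene stay as the last step left them, time stands still between calls to the robot, and variables do not carry over. Pictures are saved under pics/ and viewed, and the job is handed in when it is done.

Besides the shell and the picture viewer there is one more tool, called after "Call:" by a JSON object that holds its "api" and its "payload". arm_command: Moves the arm, as the interface text tells. Its arguments: {"type":"object","properties":{"rows":{"type":"array","items":{"type":"number"}},"newtons":{"type":"number"}},"required":["rows"]}

```bash
ls; mkdir -p pics; python3 - <<'E'
from bench import manip
import cv2,numpy as np
for n in ("side","top"):
    im=manip.snapshot(n); cv2.imwrite(f"pics/{n}0.png",im[...,::-1])
    c=manip.get_calibration(n); print(n,c["fx"],c["fy"],c["cx"],c["cy"]);print(np.round(c["cam_to_world"],4))
o=manip.get_obs(); print(o); print(manip.grip_point_offset)
E
```

```text
pics
side 493.7552284969549 493.7552284969549 317.3903278143422 241.34006491997707
[[-9.6900e-01 -1.5670e-01  1.9130e-01  2.4400e-01]
 [-2.4720e-01  6.1580e-01 -7.4810e-01  1.0499e+00]
 [-6.0000e-04 -7.7210e-01 -6.3550e-01  1.0379e+00]
 [ 0.0000e+00  0.0000e+00  0.0000e+00  1.0000e+00]]
top 484.0655928813205 484.0655928813205 320.97259329873765 242.06756845266747
[[ 2.7200e-02 -9.9160e-01  1.2670e-01  3.7770e-01]
 [-9.9960e-01 -2.7500e-02 -7.0000e-04  2.2000e-02]
 [ 4.2000e-03 -1.2660e-01 -9.9190e-01  1.2666e+00]
 [ 0.0000e+00  0.0000e+00  0.0000e+00  1.0000e+00]]
{'clock': 0.1, 'q': array([-1.31947941e+00,  2.07352195e-01,  1.54279278e+00, -2.65625843e-05,
        1.39346635e+00, -1.50501397e-01]), 'joint_velocities': array([-0.00225011, -0.00053962, -0.00258265,  0.00044783,  0.00066025,
       -0.00086885]), 'joint_efforts': array([-3.68193814e-04, -3.71862602e+01, -2.82292342e+01,  7.00978213e-02,
        3.10947897e-02, -5.60506555e-05]), 'tcp_pos': array([ 0.22467898, -0.52851031,  0.2044057 ]), 'ee_rot': array([-0.5892518 ,  0.3906967 , -0.38962539,  0.59019528]), 'contact_force': array([ 0.42145484, -0.02882355,  1.24456977]), 'wrist_torque': array([ 0.01927533, -0.01686803,  0.04120453]), 'width': 0.9996785637462273}
0.0188
```

View pics/side0.png

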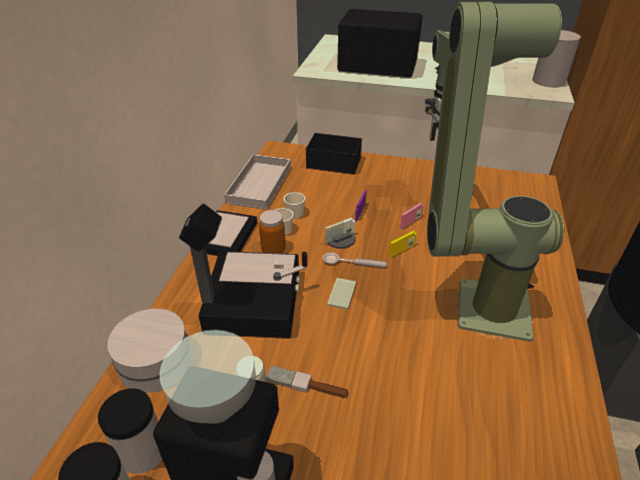

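View pics/top0.png

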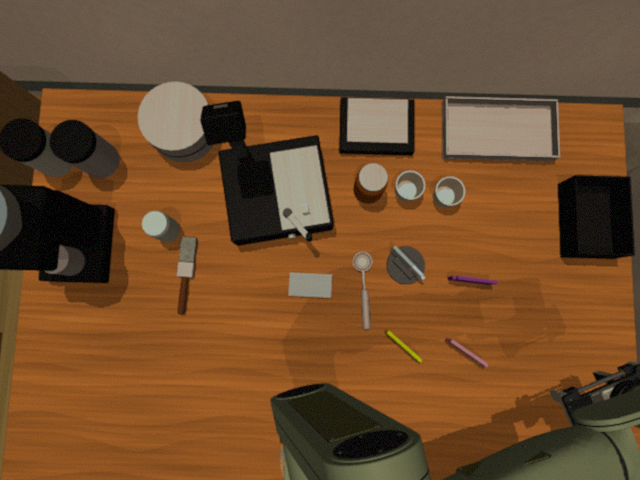

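```bash
python3 - <<'E'
import cv2
t=cv2.imread("pics/top0.png"); s=cv2.imread("pics/side0.png")
cv2.imwrite("pics/c1.png",cv2.resize(t[120:260,205:345],(600,600),interpolation=cv2.INTER_CUBIC))
cv2.imwrite("pics/c2.png",cv2.resize(t[230:300,370:450],(800,600)[:2] and (686,600),interpolation=cv2.INTER_CUBIC))
cv2.imwrite("pics/c3.png",cv2.resize(s[190:260,310:380],(600,600),interpolation=cv2.INTER_CUBIC))
cv2.imwrite("pics/c4.png",cv2.resize(s[195:345,175:325],(600,600),interpolation=cv2.INTER_CUBIC))
E
```

```text
(no output)
```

View pics/c1.png

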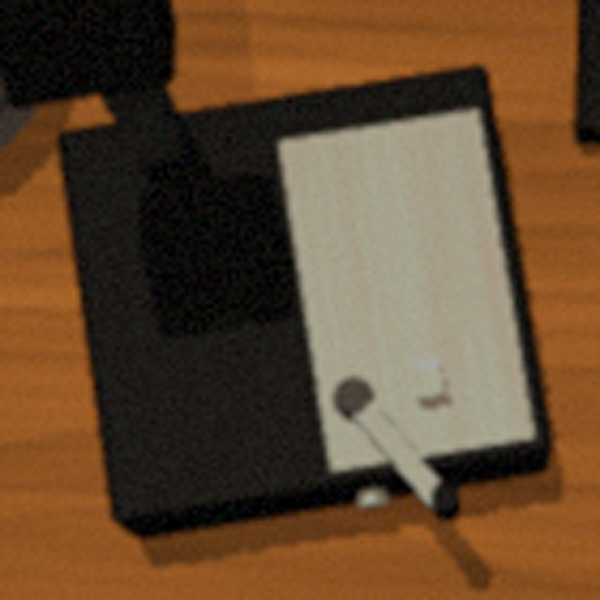

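View pics/c2.png

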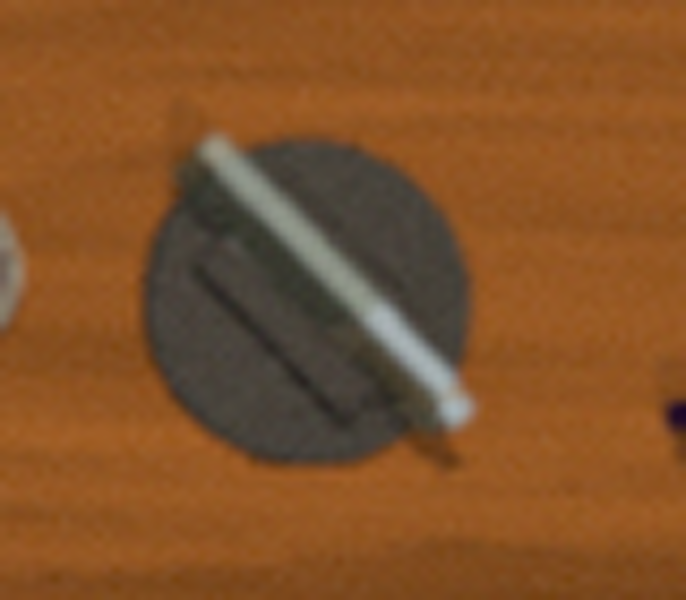

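View pics/c3.png

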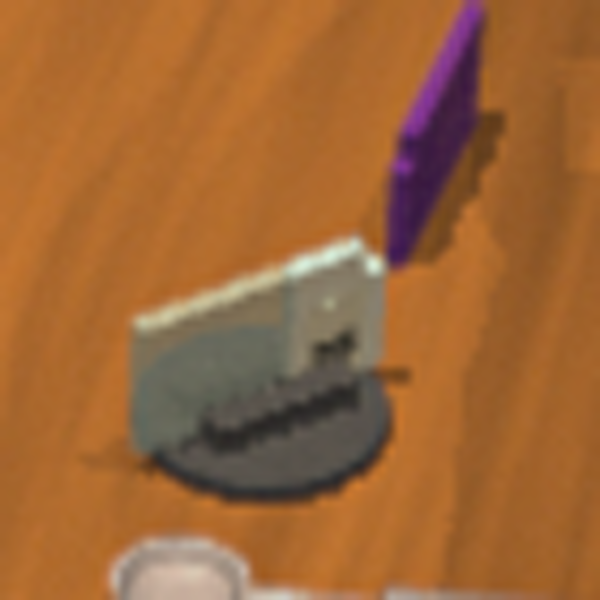

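View pics/c4.png

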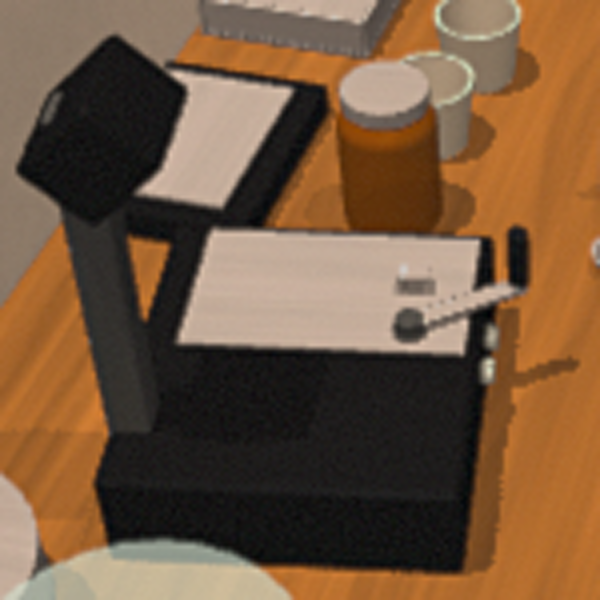

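```bash
cat > h.py <<'E'
import numpy as np, cv2
from scipy.optimize import least_squares
from scipy.spatial.transform import Rotation as R
from bench import manip
C={n:manip.get_calibration(n) for n in("side","top")}
def proj(n,P):
    c=C[n];T=np.linalg.inv(c["cam_to_world"]);p=np.atleast_2d(P)@T[:3,:3].T+T[:3,3]
    return np.c_[c["fx"]*p[:,0]/p[:,2]+c["cx"],c["fy"]*p[:,1]/p[:,2]+c["cy"]]
def onz(n,uv,z):
    c=C[n];M=c["cam_to_world"];d=M[:3,:3]@np.array([(uv[0]-c["cx"])/c["fx"],(uv[1]-c["cy"])/c["fy"],1]);o=M[:3,3]
    return o+d*(z-o[2])/d[2]
def tri(us,ut):
    f=lambda p:np.r_[proj("side",p)[0]-us,proj("top",p)[0]-ut]
    r=least_squares(f,[.5,0,.1]);return r.x,np.abs(r.fun).max()
def meterpose(x,y,yaw):
    T=np.eye(4);T[:3,:3]=R.from_euler('z',yaw).as_matrix();T[:3,3]=[x,y,0];return T
def draw(n,src,polys,box,out,k):
    im=cv2.imread(src);x0,y0,x1,y1=box
    im=cv2.resize(im[y0:y1,x0:x1],None,fx=k,fy=k,interpolation=cv2.INTER_CUBIC)
    for P in polys:
        q=((proj(n,P)-[x0,y0]+.5)*k-.5).astype(np.int32);cv2.polylines(im,[q.reshape(-1,1,2)],True,(0,255,0),1)
    cv2.imwrite(out,im)
E
python3 - <<'E'
from h import *
k=600/140;K=4.0
ct=lambda u,v:np.array([205+u/k,120+v/k]); cs=lambda u,v:np.array([175+u/K,195+v/K])
c2=lambda u,v:np.array([370+u/8.575,230+v/8.571]); c3=lambda u,v:np.array([310+u/8.571,190+v/8.571])
# meter top corners on z=.08 (top view): rear-left, rear-right, front-right, front-left
top=[ct(62,135),ct(487,70),ct(548,450),ct(115,515)]
for p in top: print("corner",onz("top",p,.08).round(4))
side=[cs(105,440),cs(463,490)]
print("side front-left? ",[onz("side",p,.08).round(4) for p in side])
print("knob top",tri(cs(517,230),ct(447,498)))
print("pivot",tri(cs(409,320),ct(352,395)))
print("catch",tri(cs(414,280),ct(432,385)))
print("stand (foot top .01)",onz("top",c2(306,301),.01))
print("plate ends z.07",onz("top",c2(213,145),.07),onz("top",c2(458,405),.07))
print("side clear-top corner",onz("side",c3(137,322),.07), onz("side",c3(362,240),.07))
E
```

```text
corner [0.753  0.2842 0.08  ]
corner [0.7999 0.0345 0.08  ]
corner [ 0.5728 -0.0071  0.08  ]
corner [0.5279 0.2415 0.08  ]
side front-left?  [array([0.7641, 0.2541, 0.08  ]), array([0.5225, 0.2377, 0.08  ])]
knob top (array([0.53591015, 0.04924066, 0.13996627]), np.float64(0.5944759540250288))
pivot (array([0.6000816 , 0.10670027, 0.09186618]), np.float64(0.17193263885059196))
catch (array([0.60947651, 0.06127451, 0.08692791]), np.float64(0.7661891183097396))
stand (foot top .01) [ 0.48383876 -0.20091587  0.01      ]
plate ends z.07 [ 0.52345623 -0.16302147  0.07      ] [ 0.44992255 -0.23424465  0.07      ]
side clear-top corner [ 0.52582304 -0.16337159  0.07      ] [ 0.45450687 -0.23413829  0.07      ]
```

```bash
cat > model.py <<'E'
from h import *
def box(T,cx,cy,cz,dx,dy,dz):
    s=lambda a,b,c:[cx+a*dx/2,cy+b*dy/2,cz+c*dz/2]
    f=[]
    for c in(-1,1): f.append([s(-1,-1,c),s(1,-1,c),s(1,1,c),s(-1,1,c)])
    for a,b in((-1,-1),(1,-1),(1,1),(-1,1)): f.append([s(a,b,-1),s(a,b,1)])
    return [np.array(q)@T[:3,:3].T+T[:3,3] for q in f]
s=2**-.5
HR=np.array([[-s,0,-s],[0,1,0],[-s,0,s]]).T
HR=np.column_stack([[-s,0,s],[0,1,0],[-s,0,-s]])
def meterpolys(x,y,yaw,hx=None):
    T=meterpose(x,y,yaw);P=box(T,.02,0,.04,.24,.26,.08)+box(T,.125,.07,.17+.04,.03,.03,.26)
    return P
def platepolys(x,y,yaw):
    T=meterpose(x,y,yaw);P=box(T,0,0,.04,.11,.008,.06)+[np.array([[.013,-.004,.01],[.013,-.004,.07]])@T[:3,:3].T+T[:3,3]]
    return P
def circ(x,y,z,r):
    a=np.linspace(0,2*np.pi,40);return [np.c_[x+r*np.cos(a),y+r*np.sin(a),0*a+z]]
E
cat > ov.py <<'E'
from model import *
M=(0.6438,0.1347,0.184); P=(.4857,-.1998,-2.372); S=(.4838,-.2009)
import sys
mp=meterpolys(*M); 
draw("top","pics/top0.png",mp+circ(.6,.107,.12,.008)+circ(.5365,.0492,.14,.008),(195,90,345,260),"pics/o1.png",4) if 1 else 0
draw("side","pics/side0.png",mp,(175,195,325,345),"pics/o2.png",4)
pp=platepolys(*P)+circ(*S,.01,.05)+circ(*S,0,.05)
draw("top","pics/top0.png",pp,(370,230,450,300),"pics/o3.png",8)
draw("side","pics/side0.png",pp,(310,190,380,260),"pics/o4.png",8)
a=[cv2.imread(f"pics/o{i}.png") for i in(1,2)];h=600;
cv2.imwrite("pics/oa.png",np.hstack([cv2.resize(a[0],(400,453)),cv2.resize(a[1],(400,400))[:400] if 0 else cv2.copyMakeBorder(cv2.resize(a[1],(400,400)),0,53,0,0,0)]))
a=[cv2.imread(f"pics/o{i}.png") for i in(3,4)]
cv2.imwrite("pics/ob.png",np.hstack([cv2.resize(a[0],(400,350)),cv2.resize(a[1],(350,350))]))
E
python3 ov.py
```

```text
(no output)
```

View pics/oa.png

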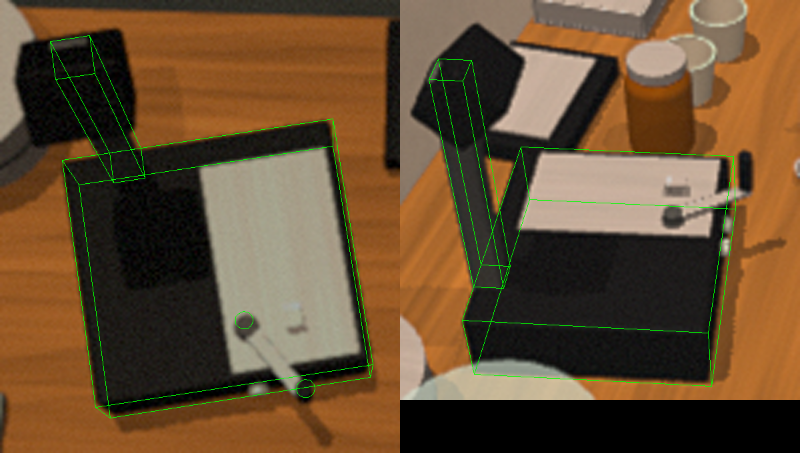

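View pics/ob.png

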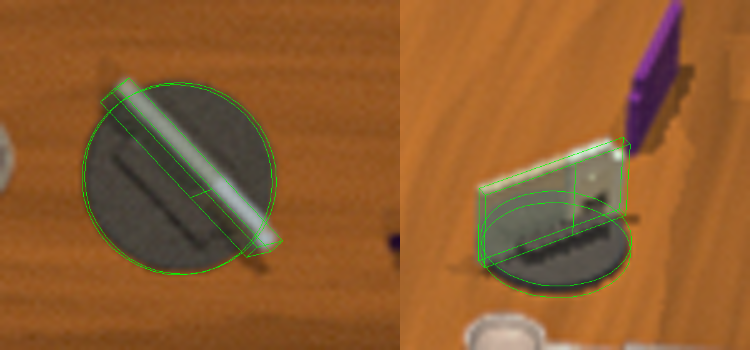

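```bash
cat >> model.py <<'E'
def headT(M,hx,hy):
    T=meterpose(*M);H=np.eye(4);H[:3,:3]=HR;H[:3,3]=[hx,hy,.3];return T@H
E
python3 - <<'E'
from model import *
M=(0.6438,0.1347,0.184)
ks=lambda u,v:[175+u/4,195+v/4]
side=np.array([ks(115,35),ks(187,95),ks(98,225),ks(18,170)])
def bb(n,hx,hy):
    P=np.vstack(box(headT(M,hx,hy),0,0,-.03,.07,.08,.06)[:2]);return proj(n,P)
# side extreme points: min/max u,v ; top bbox
obs_s=[side[:,0].min(),side[:,0].max(),side[:,1].min(),side[:,1].max()]
obs_t=[201.4,245.6,100.7,145.0]
f=lambda p:np.r_[[g for n,o in(("side",obs_s),("top",obs_t)) for q in [bb(n,*p)] for g in (q[:,0].min()-o[0],q[:,0].max()-o[1],q[:,1].min()-o[2],q[:,1].max()-o[3])]]
r=least_squares(f,[.1,.07]);print(r.x,r.fun.round(1))
T=headT(M,*r.x);print(T.round(4))
pol=box(T,0,0,-.03,.07,.08,.06)+circ(0,0,0,0) 
a=np.linspace(0,6.283,30);pol=pol[:-1]+[np.c_[.02*np.cos(a),.02*np.sin(a),0*a]@T[:3,:3].T+T[:3,3]]
draw("top","pics/top0.png",pol,(185,85,265,165),"pics/o5.png",5)
draw("side","pics/side0.png",pol,(170,190,250,270),"pics/o6.png",5)
cv2.imwrite("pics/oc.png",np.hstack([cv2.imread("pics/o5.png"),cv2.imread("pics/o6.png")]))
o=manip.get_obs();print(R.from_quat(o["ee_rot"]).as_matrix().round(3))
E
```

```text
[0.087875   0.07006577] [-1.6  2.3 -1.9  1.8 -1.6  1.7 -1.9  1.3]
[[-0.6952 -0.183  -0.6952  0.7174]
 [-0.1294  0.9831 -0.1294  0.2197]
 [ 0.7071  0.     -0.7071  0.3   ]
 [ 0.      0.      0.      1.    ]]
[[ 0.391 -0.001  0.92 ]
 [-0.92   0.002  0.391]
 [-0.002 -1.     0.   ]]
```

View pics/oc.png

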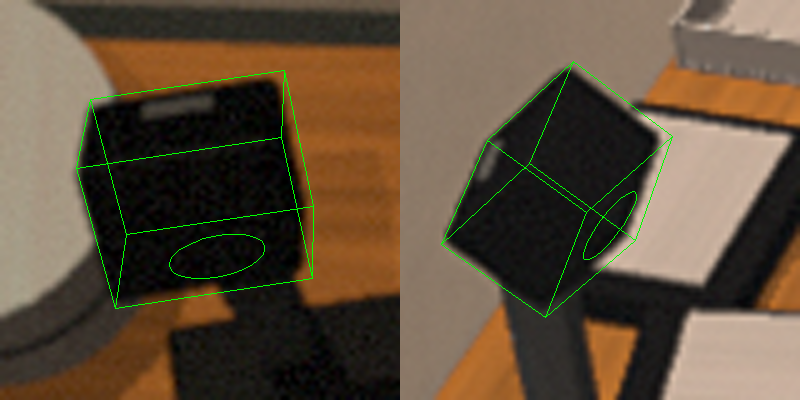

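```bash
cat > g.py <<'E'
from model import *
M=(0.6438,0.1347,0.184); P=(.4857,-.1998,-2.372); PIV=np.array([.600,.107])
def down(az): # tool x azimuth deg, tool pointing down
    a=np.radians(az);return np.column_stack([[np.cos(a),np.sin(a),0],[0,0,-1],[-np.sin(a),np.cos(a),0]])
def rel(pos,Rm,o=None):
    o=o or manip.get_obs();R0=R.from_quat(o["ee_rot"]).as_matrix()
    t=R0.T@(np.array(pos)-o["tcp_pos"])*1000;w=R.from_matrix(R0.T@Rm).as_rotvec(degrees=True)
    print(np.r_[t,w].round(1).tolist())
def knob(th):
    m=np.radians(np.degrees(M[2]));d=np.array([-np.sin(th),-np.cos(th)]);return PIV+.085*R.from_euler('z',M[2]).as_matrix()[:2,:2]@d
n=np.array([np.cos(np.radians(-18.5)),np.sin(np.radians(-18.5))])
E
python3 - <<'E'
from g import *
print(knob(1.03))
rel([.485,.066,.22],down(71.5))
E
```

```text
[0.53636607 0.05064645]
[-445.4, -14.6, 472.1, -0.1, -138.5, -0.0]
```

Things that could be taken for the plate in the top picture:
- the clear plate in the round stand at (408,263)
- purple at (472,280)
- pink at (467,352)
- yellow at (404,346)
- the flat blank at (310,285)

I choose the one in the stand. The side crop shows its frosted end, the label, and the notch at upper right, so the label faces the side camera. The latch knob is at top (309,236) and its pivot at (287,212).

I'll move above the latch first.

Call:
{"api": "arm_command", "payload": {"rows": [0, -120, -15, 130, 0, -45, 0, 0, -120, -15, 130, 0, -45, 0, 0, -120, -15, 130, 0, -45, 0, 0, -250, -15, 280, 0, -90, 0, 0, -250, -15, 280, 0, -90, 0, 0, -250, -15, 280, 0, -90, 0, 0, -250, -15, 280, 0, -90, 0, 0, -250, -15, 280, 0, -90, 0, 0, -445, -15, 472, 0, -138.5, 0, 0, -445, -15, 472, 0, -138.5, 0, 0, -445, -15, 472, 0, -138.5, 0, 0, -445, -15, 472, 0, -138.5, 0, 0, -445, -15, 472, 0, -138.5, 0, 0, -445, -15, 472, 0, -138.5, 0, 0, -445, -15, 472, 0, -138.5, 0, 0, -445, -15, 472, 0, -138.5, 0]}}

```text
clock: 1.7
tcp_pos: [0.4847, 0.0669, 0.2197]
ee_rot: [-0.575, -0.411, 0.411, 0.577]
contact_force: [-0.8, 0.4, 0.0]
width: 0.001
```

```bash
python3 - <<'E'
from g import *
im=manip.snapshot("top");cv2.imwrite("pics/top1.png",im[...,::-1]);im=manip.snapshot("side");cv2.imwrite("pics/side1.png",im[...,::-1])
t=cv2.imread("pics/top1.png")[150:270,240:360];s=cv2.imread("pics/side1.png")[180:300,220:340]
cv2.imwrite("pics/d1.png",np.hstack([cv2.resize(x,(400,400)) for x in(t,s)]))
print(manip.get_obs()["q"].round(3))
rel([.485,.066,.108],down(71.5))
for th in(1.0,.8,.6,.4,.2,0,-.03): rel([*(knob(th)-.016*n),.108],down(71.5))
E
```

```text
[-0.043  0.011  1.727  0.002  1.405 -1.275]
[-0.1, 111.8, -0.6, -0.1, -0.9, 0.1]
[1.1, 111.8, -40.4, -0.1, -0.9, 0.1]
[-5.2, 111.7, -56.2, -0.1, -0.9, 0.1]
[-8.2, 111.7, -72.9, -0.1, -0.9, 0.1]
[-7.8, 111.6, -89.9, -0.1, -0.9, 0.1]
[-4.0, 111.6, -106.4, -0.1, -0.9, 0.1]
[3.0, 111.6, -121.9, -0.1, -0.9, 0.1]
[4.3, 111.6, -124.1, -0.1, -0.9, 0.1]
```

View pics/d1.png

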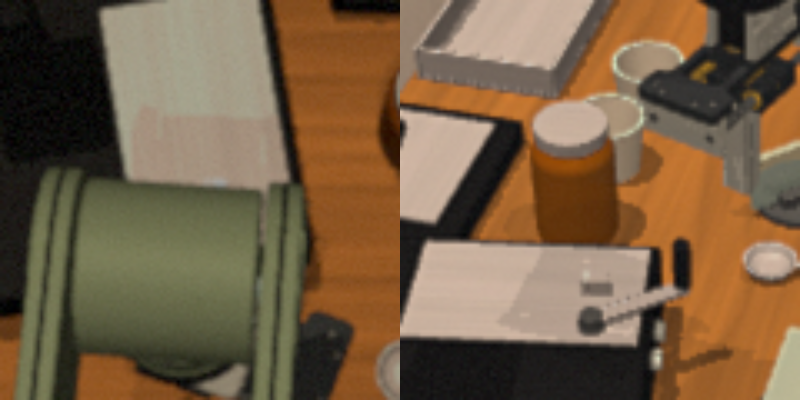

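Call:
{"api": "arm_command", "payload": {"rows": [0, 0, 50, 0, 0, -1, 0, 0, 0, 90, 0, 0, -1, 0, 0, 0, 111, 0, 0, -1, 0, 0, 0, 112, -5, 0, -1, 0, 0, 0, 112, -15, 0, -1, 0, 0, 0, 112, -26, 0, -1, 0, 0, 0, 112, -34, 0, -1, 0, 0, 0, 112, -41, 0, -1, 0, 0, -3, 112, -49, 0, -1, 0, 0, -5, 112, -56, 0, -1, 0, 0, -5, 112, -56, 0, -1, 0]}}

```text
clock: 2.9
tcp_pos: [0.5366, 0.0422, 0.1079]
ee_rot: [-0.573, -0.413, 0.413, 0.574]
contact_force: [0.9, 0.3, -0.3]
width: 0.005
```

```bash
python3 - <<'E'
from g import *
im=manip.snapshot("side");cv2.imwrite("pics/side2.png",im[...,::-1])
cv2.imwrite("pics/d2.png",cv2.resize(cv2.imread("pics/side2.png")[200:320,220:340],(500,500)))
print(manip.get_obs()["contact_force"].round(1),manip.get_obs()["tcp_pos"].round(4))
for th in(.6,.4,.2,0,-.03,-.06): rel([*(knob(th)-.016*n),.108],down(71.5))
E
```

```text
[-0.8  0.2 -1.1] [0.5361 0.0426 0.1077]
[-3.3, -0.3, -16.3, -0.1, 0.0, 0.1]
[-3.2, -0.3, -33.3, -0.1, 0.0, 0.1]
[0.3, -0.3, -49.9, -0.1, 0.0, 0.1]
[7.0, -0.4, -65.5, -0.1, 0.0, 0.1]
[8.3, -0.4, -67.7, -0.1, 0.0, 0.1]
[9.6, -0.4, -69.8, -0.1, 0.0, 0.1]
```

View pics/d2.png

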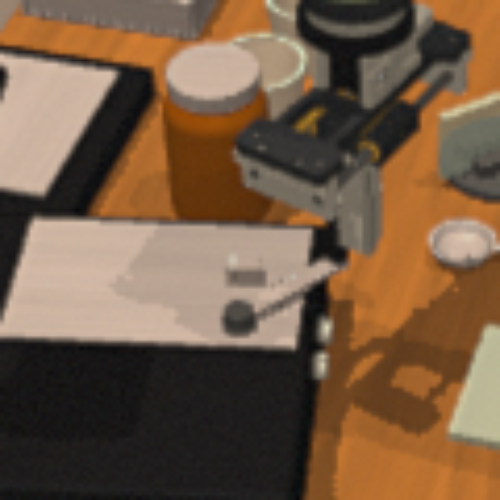

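Call:
{"api": "arm_command", "payload": {"rows": [0, -2, 0, -8, 0, 0, 0, 0, -3, 0, -16, 0, 0, 0, 0, -3, 0, -25, 0, 0, 0, 0, -3, 0, -33, 0, 0, 0, 0, -2, 0, -41, 0, 0, 0, 0, 0, 0, -50, 0, 0, 0, 0, 3, 0, -57, 0, 0, 0, 0, 6, 0, -62, 0, 0, 0, 0, 7, 0, -65, 0, 0, 0, 0, 7, 0, -65, 0, 0, 0]}}

```text
clock: 3.95
tcp_pos: [0.6005, 0.0288, 0.1077]
ee_rot: [-0.573, -0.414, 0.413, 0.574]
contact_force: [-0.5, 0.0, 0.4]
width: 0.001
```

```bash
python3 - <<'E'
from g import *
im=manip.snapshot("side");cv2.imwrite("pics/side3.png",im[...,::-1])
cv2.imwrite("pics/d3.png",cv2.resize(cv2.imread("pics/side3.png")[200:320,220:340],(500,500)))
print(manip.get_obs()["contact_force"].round(1),manip.get_obs()["tcp_pos"].round(4),knob(0))
E
```

```text
[-1.4 -0.2  0.4] [0.6001 0.0288 0.1076] [0.6155519  0.02343483]
```

View pics/d3.png

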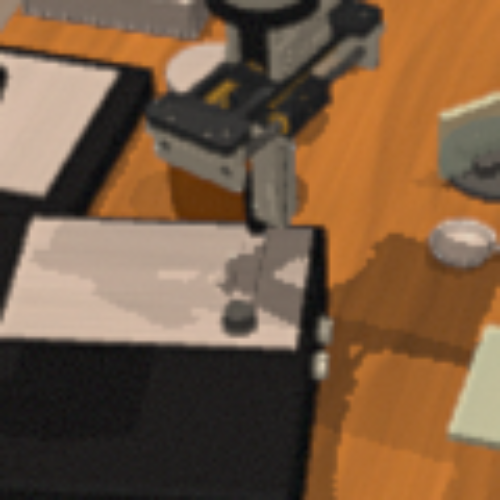

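Call:
{"api": "arm_command", "payload": {"rows": [0, 0, 0, -1, 0, 0, 0, 0, 0, 0, -2, 0, 0, 0, 0, 1, 0, -3, 0, 0, 0, 0, 1, 0, -3, 0, 0, 0]}}

```text
clock: 4.4
tcp_pos: [0.6034, 0.0289, 0.1077]
ee_rot: [-0.573, -0.414, 0.413, 0.575]
contact_force: [-0.8, -0.1, 0.1]
width: 0.003
```

Call:
{"api": "arm_command", "payload": {"rows": [0, 0, 0, -1, 0, 0, 0, 0, 0, 0, -2, 0, 0, 0, 0, 1, 0, -3, 0, 0, 0, 0, 1, 0, -3, 0, 0, 0]}}

```text
clock: 4.8
tcp_pos: [0.6039, 0.0289, 0.1074]
ee_rot: [-0.572, -0.412, 0.415, 0.576]
contact_force: [-7.9, 0.7, 5.2]
width: 0.003
```

Call:
{"api": "arm_command", "payload": {"rows": [0, 0, 0, -1, 0, 0, 0, 0, 0, 0, -1, 0, 0, 0, 0, 0, 0, -1, 0, 0, 0, 0, 0, 0, 20, 0, 0, 0, 0, 0, -30, 45, 0, 0, 0, 0, 0, -80, 60, 0, 0, 0, 0, 0, -130, 60, 0, 0, 0, 0, 0, -130, 60, 0, 0, 20, 0, 0, -130, 60, 0, 0, 20, 0, 0, -130, 60, 0, 0, 20, 0, 0, -130, 60, 0, 0, 20]}}

```text
clock: 5.9
tcp_pos: [0.5489, 0.0493, 0.237]
ee_rot: [0.634, 0.307, -0.509, -0.494]
contact_force: [-0.5, -0.3, -0.1]
width: 0.005
```

```bash
python3 - <<'E'
from g import *
o=manip.get_obs();np.savez("f2.npz",q=o["q"],p=o["tcp_pos"],r=o["ee_rot"])
print(o["q"].round(4).tolist(),o["tcp_pos"].round(4).tolist(),o["ee_rot"].round(4).tolist())
im=manip.snapshot("side");cv2.imwrite("pics/side4.png",im[...,::-1])
cv2.imwrite("pics/d4.png",cv2.resize(cv2.imread("pics/side4.png")[200:320,220:340],(500,500)))
E
```

```text
[0.1233, 0.2699, 1.4413, -0.3117, 1.59, -1.1114] [0.5489, 0.0493, 0.237] [0.634, 0.3075, -0.5095, -0.4939]
```

View pics/d4.png

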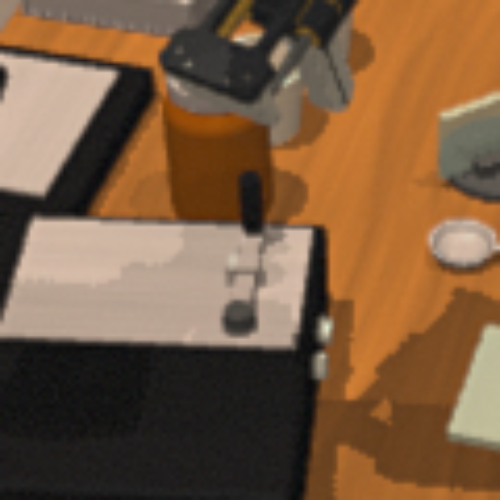

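```bash
cat > fk.py <<'E'
from g import *
data=[([-1.31947941e+00,2.07352195e-01,1.54279278e+00,-2.65625843e-05,1.39346635e+00,-1.50501397e-01],[0.22467898,-0.52851031,0.2044057],[-0.5892518,0.3906967,-0.38962539,0.59019528])]
data+=[([0.1233,0.2699,1.4413,-0.3117,1.59,-1.1114],[0.5489,0.0493,0.237],[0.634,0.3075,-0.5095,-0.4939])]
data+=[([-0.043,.011,1.727,.002,1.405,-1.275],[.4847,.0669,.2197],[-.575,-.411,.411,.577])]
Ry=lambda a:R.from_euler('y',a).as_matrix();Rz=lambda a:R.from_euler('z',a).as_matrix()
def fk(q,p):
    h,a1,L1,L2,d,t,e=p
    A=Rz(q[0]);x=np.array([a1,d,h])
    B=Ry(q[1]);x=x+B@[0,0,L1]
    B=B@Ry(q[2]);x=x+B@[e,0,L2]
    B=B@Rz(S4*q[3])@Ry(q[4])
    x=x+B@[0,0,t]
    B=B@Rz(q[5])
    B=A@B
    return A@x,np.column_stack([-B[:,0],B[:,2],np.cross(-B[:,0],B[:,2])])
S4=1
def fit():
    f=lambda p:np.concatenate([fk(q,p)[0]-np.array(x) for q,x,_ in data]+[[1e-3*(p[1]),1e-3*p[6]]])
    return least_squares(f,[.25,0,.45,.48,.087,.38,0])
PAR=fit().x
def ik(pos,Rm,q0):
    f=lambda q:np.r_[(fk(q,PAR)[0]-pos)*5,R.from_matrix(Rm.T@fk(q,PAR)[1]).as_rotvec()]
    lo=[-2.73,-.86,.23,-1.11,.08,-2.82];hi=[2.73,2.22,2.46,4.25,2.63,2.82]
    r=least_squares(f,np.clip(q0,np.array(lo)+.01,np.array(hi)-.01),bounds=(lo,hi));return r.x,np.abs(r.fun).max()
E
python3 - <<'E'
import fk
from fk import *
for s in(1,-1):
    fk.S4=s;r=fk.fit();print(s,r.x.round(4),np.abs(r.fun).max())
    for q,x,rr in data: print(np.degrees(R.from_matrix(R.from_quat(rr).as_matrix().T@fk.fk(q,r.x)[1]).magnitude()))
E
```

```text
Traceback (most recent call last):
AttributeError: 'function' object has no attribute 'fit'
```

```bash
python3 - <<'E'
import fk as F
from fk import data,R,np
for s in(1,-1):
    F.S4=s;r=F.fit();print(s,r.x.round(4),np.abs(r.fun).max())
    for q,x,rr in data: print(np.degrees(R.from_matrix(R.from_quat(rr).as_matrix().T@F.fk(q,r.x)[1]).magnitude()))
E
```

```text
1 [ 0.2865 -0.0009  0.4557  0.501   0.0866  0.3431  0.0973] 0.0003951307238060642
6.961103968657852e-07
0.003437483427937142
0.4501020603700335
-1 [-2.6116 -1.0741  0.299   1.1653  0.0865 -0.3416 -2.4245] 0.006011995804967751
0.0030444055495223842
35.71965726053193
0.4772474409986122
```

```bash
cat > plan.py <<'E'
from fk import *
off=.0188
xd=np.array([np.cos(P[2]),np.sin(P[2]),0]);lab=np.array([xd[1],-xd[0],0])  # -y axis
lab=-np.array([-np.sin(P[2]),np.cos(P[2]),0])
def tool(xf,yf,zf,tau): # plate x, notched edge dir, label dir ; wrist leans to clear end by tau deg
    t=np.radians(tau);y=-np.cos(t)*yf+np.sin(t)*xf
    return np.column_stack([zf,y,np.cross(zf,y)])
def grasp(gx,gz,tau):
    c=np.array([P[0],P[1],.04]);Rm=tool(xd,np.array([0,0,1.]),lab,tau)
    return c+gx*xd+[0,0,gz]+off*Rm[:,1],Rm
HT=headT(M,.0879,.0701)
def present(gx,gz,tau,dist=.1,up=0):
    w=HT[:3,:3];zf=-w[:,2];yf=w[:,0];xf=w[:,1]
    F=HT[:3,3]+dist*w[:,2]+up*w[:,0];c=F-.034*xf-.004*zf
    Rm=tool(xf,yf,zf,tau);return c+gx*xf+gz*yf+off*Rm[:,1],Rm
E
python3 - <<'E'
from plan import *
print(lab)
q0=[-.5,.1,1.7,0,1.4,-2.6]
for gx in(-.025,-.035):
  for tau in(0,10,15,20,30):
    p,Rm=grasp(gx,.014,tau);q,e=ik(p,Rm,q0)
    p2,R2=present(gx,.014,tau);qq,e2=ik(p2,R2,[.1,.3,1.5,0,.6,0])
    print(gx,tau,q.round(2),round(e,4),'|',qq.round(2),round(e2,4),p.round(3),p2.round(3))
E
```

```text
[-0.69584274  0.71819418 -0.        ]
-0.025 0 [-0.5   0.33  1.77 -0.02  1.04 -2.82] 0.0133 | [ 0.04 -0.01  1.96  0.25  0.42 -0.33] 0.0 [ 0.504 -0.182  0.035] [0.659 0.149 0.223]
-0.025 10 [-0.41  0.39  1.71 -0.18  1.12 -2.67] 0.0 | [-0.09  0.01  1.95  0.71  0.57 -0.83] 0.0 [ 0.501 -0.185  0.035] [0.658 0.152 0.223]
-0.025 15 [-0.37  0.42  1.67 -0.26  1.17 -2.59] 0.0 | [-0.14  0.03  1.94  0.85  0.67 -0.99] 0.0 [ 0.5   -0.186  0.036] [0.658 0.154 0.224]
-0.025 20 [-0.33  0.46  1.64 -0.33  1.23 -2.53] 0.0 | [-0.2   0.06  1.92  0.94  0.77 -1.1 ] 0.0 [ 0.499 -0.187  0.036] [0.657 0.155 0.224]
-0.025 30 [-0.25  0.55  1.56 -0.45  1.35 -2.42] 0.0 | [-0.28  0.14  1.87  1.05  0.98 -1.24] 0.0 [ 0.497 -0.189  0.038] [0.656 0.158 0.225]
-0.035 0 [-0.49  0.34  1.76 -0.01  1.04 -2.82] 0.0054 | [ 0.02 -0.01  1.96  0.28  0.43 -0.38] 0.0 [ 0.511 -0.175  0.035] [0.661 0.139 0.223]
-0.035 10 [-0.4   0.4   1.7  -0.18  1.13 -2.65] 0.0 | [-0.11  0.01  1.95  0.73  0.58 -0.86] 0.0 [ 0.508 -0.178  0.035] [0.66  0.142 0.223]
-0.035 15 [-0.35  0.43  1.66 -0.25  1.18 -2.58] 0.0 | [-0.17  0.03  1.94  0.86  0.68 -1.01] 0.0 [ 0.507 -0.179  0.036] [0.66  0.144 0.224]
-0.035 20 [-0.31  0.47  1.62 -0.32  1.24 -2.51] 0.0 | [-0.22  0.06  1.92  0.94  0.79 -1.11] 0.0 [ 0.506 -0.18   0.036] [0.659 0.145 0.224]
-0.035 30 [-0.24  0.56  1.54 -0.45  1.36 -2.41] 0.0 | [-0.3   0.15  1.86  1.05  1.   -1.25] 0.0 [ 0.504 -0.182  0.038] [0.658 0.148 0.225]
```

```bash
python3 - <<'E'
from plan import *
p,Rm=grasp(-.025,.014,15)
rel(p-.14*Rm[:,1]*0+[0,0,.14],Rm); 
print(p)
E
```

```text
[-202.3, 138.7, -28.0, 2.2, -63.4, -9.5]
[ 0.50016027 -0.18578976  0.03584059]
```

Call:
{"api": "arm_command", "payload": {"rows": [0.5, -50, 30, -7, 0.5, -16, -2.5, 0.5, -100, 65, -14, 1, -32, -5, 0.5, -150, 100, -21, 1.6, -48, -7, 0.5, -202, 139, -28, 2.2, -63.4, -9.5, 0.5, -202, 139, -28, 2.2, -63.4, -9.5, 0.5, -202, 139, -28, 2.2, -63.4, -9.5, 0.5, -202, 139, -28, 2.2, -63.4, -9.5, 0.5, -202, 139, -28, 2.2, -63.4, -9.5, 0.5, -202, 139, -28, 2.2, -63.4, -9.5, 0.5, -202, 139, -28, 2.2, -63.4, -9.5]}}

```text
clock: 6.95
tcp_pos: [0.5001, -0.1865, 0.1757]
ee_rot: [-0.239, -0.56, 0.73, 0.31]
contact_force: [-0.4, 0.0, 0.1]
width: 0.503
```

```bash
python3 - <<'E'
from plan import *
for n in("side","top"):
    im=manip.snapshot(n);cv2.imwrite(f"pics/{n}5.png",im[...,::-1])
t=cv2.imread("pics/top5.png")[200:320,350:470];s=cv2.imread("pics/side5.png")[150:270,280:400]
cv2.imwrite("pics/d5.png",np.hstack([cv2.resize(x,(400,400)) for x in(t,s)]))
print(manip.get_obs()["q"].round(3),manip.get_obs()["tcp_pos"].round(4))
p,Rm=grasp(-.025,.014,15)
rel(p+[0,0,.07],Rm);rel(p+[0,0,.04],Rm);rel(p,Rm)
E
```

```text
[-0.367  0.247  1.581 -0.24   1.43  -2.658] [ 0.5001 -0.1858  0.1757]
[0.0, 67.4, -18.1, -0.0, -0.1, -0.0]
[0.0, 96.4, -25.9, -0.0, -0.1, -0.0]
[0.1, 135.0, -36.3, -0.0, -0.1, -0.0]
```

View pics/d5.png

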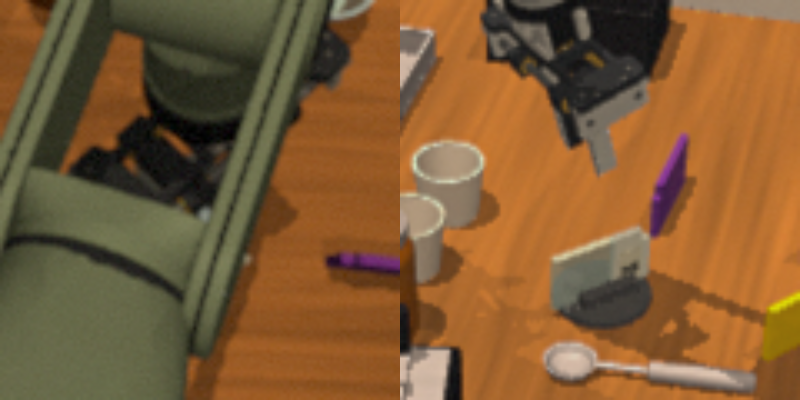

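Call:
{"api": "arm_command", "payload": {"rows": [0.5, 0, 45, -12, 0, 0, 0, 0.5, 0, 75, -20, 0, 0, 0, 0.5, 0, 96, -26, 0, 0, 0, 0.5, 0, 96, -26, 0, 0, 0, 0.5, 0, 96, -26, 0, 0, 0]}}

```text
clock: 7.55
tcp_pos: [0.5004, -0.1856, 0.0766]
ee_rot: [-0.238, -0.56, 0.731, 0.31]
contact_force: [-0.2, 0.1, -0.3]
width: 0.501
```

```bash
python3 - <<'E'
from plan import *
for n in("side",):
    im=manip.snapshot(n);cv2.imwrite(f"pics/{n}6.png",im[...,::-1])
cv2.imwrite("pics/d6.png",cv2.resize(cv2.imread("pics/side6.png")[180:260,300:380],(600,600),interpolation=cv2.INTER_CUBIC))
p,Rm=grasp(-.025,.014,15)
print(manip.get_obs()["tcp_pos"].round(4));rel(p,Rm)
E
```

```text
[ 0.5014 -0.186   0.0775]
[1.1, 40.5, -10.0, 0.0, -0.1, -0.2]
```

View pics/d6.png

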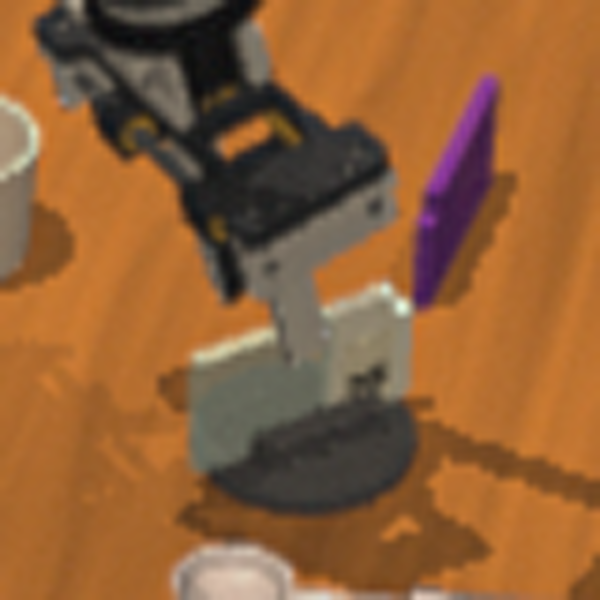

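```bash
python3 - <<'E'
from plan import *
o=manip.get_obs();Rm=R.from_quat(o["ee_rot"]).as_matrix()
c=lambda q:((proj("side",q)-[300,180]+.5)*7.5).round(0)
for d in(.0235,.036): print(d,c(o["tcp_pos"]+Rm[:,0]*d), c(o["tcp_pos"]+Rm[:,0]*d+Rm[:,2]*.008),c(o["tcp_pos"]+Rm[:,0]*d-Rm[:,2]*.008))
cc=np.array([P[0],P[1],.07])+lab*.004
for x in(-.055,.013,.045): print(x,c(cc+xd*x), c(cc+xd*x-[0,0,.06]))
E
```

```text
0.0235 [[296. 353.]] [[311. 344.]] [[280. 363.]]
0.036 [[311. 369.]] [[327. 360.]] [[295. 378.]]
-0.055 [[204. 368.]] [[202. 477.]]
0.013 [[339. 320.]] [[335. 428.]]
0.045 [[402. 298.]] [[396. 406.]]
```

Call:
{"api": "arm_command", "payload": {"rows": [0.5, 0.5, 15, -4, 0, 0, 0, 0.5, 1, 28, -7, 0, 0, 0, 0.5, 1, 37, -9, 0, 0, 0, 0.5, 1, 40, -10, 0, 0, 0, 0.5, 1, 40, -10, 0, 0, 0], "newtons": 20}}

```text
clock: 8.1
tcp_pos: [0.4995, -0.1856, 0.0353]
ee_rot: [-0.238, -0.56, 0.731, 0.309]
contact_force: [-0.6, -0.5, 0.5]
width: 0.499
```

Call:
{"api": "arm_command", "payload": {"rows": [0.3, 0, 0, 0, 0, 0, 0, 0.2, 0, 0, 0, 0, 0, 0, 0.12, 0, 0, 0, 0, 0, 0, 0, 0, 0, 0, 0, 0, 0, 0, 0, 0, 0, 0, 0, 0, 0, 0, 0, 0, 0, 0, 0, 0, 0, 0, 0, 0, 0, 0], "newtons": 20}}

```text
clock: 8.8
tcp_pos: [0.5011, -0.1868, 0.0358]
ee_rot: [-0.239, -0.56, 0.731, 0.308]
contact_force: [3.0, -3.9, -2.4]
width: 0.085
```

```bash
python3 - <<'E'
from plan import *
im=manip.snapshot("side");cv2.imwrite("pics/side7.png",im[...,::-1])
cv2.imwrite("pics/d7.png",cv2.resize(cv2.imread("pics/side7.png")[180:260,300:380],(600,600),interpolation=cv2.INTER_CUBIC))
o=manip.get_obs();print(o["width"]*94,o["contact_force"],o["tcp_pos"])
E
```

```text
8.038712960180902 [ 3.49177612 -3.85196821 -2.24393063] [ 0.50106825 -0.18671246  0.0357721 ]
```

View pics/d7.png

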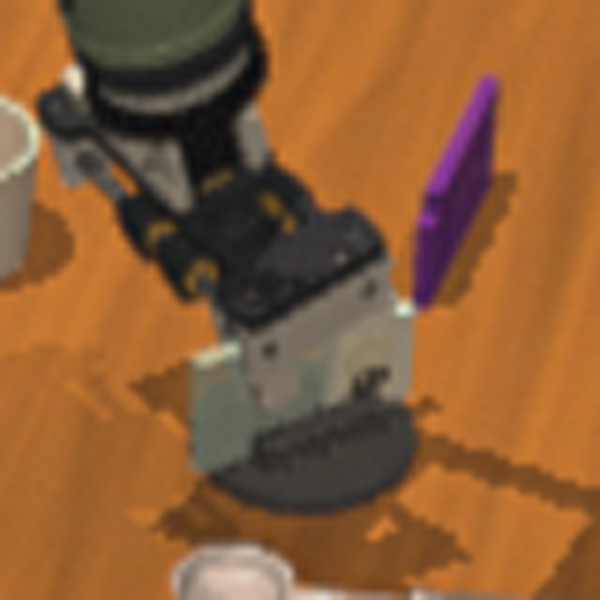

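```bash
python3 - <<'E'
from plan import *
o=manip.get_obs();Rm=R.from_quat(o["ee_rot"]).as_matrix()
for src,pos,d,out in(("side6",np.array([.5014,-.186,.0775]),.036,"e6"),("side7",o["tcp_pos"],.0165,"e7")):
    im=cv2.resize(cv2.imread(f"pics/{src}.png")[180:260,300:380],(600,600),interpolation=cv2.INTER_CUBIC)
    for s in(0,.02,.04,.06,.08,.1):
        L=((proj("side",np.array([pos+Rm[:,0]*d-s*Rm[:,1]+w*Rm[:,2] for w in(-.0375,-.008,.008,.0375)])-[300,180]+.5)*7.5).astype(int)
        for q in L: cv2.circle(im,tuple(int(v) for v in q),2,(0,0,255),-1)
        cv2.putText(im,str(int(s*1000)),tuple(int(v) for v in L[-1]),0,.4,(0,255,0),1)
    cv2.imwrite(f"pics/{out}.png",im[:450])
E
python3 -c "
import cv2,numpy as np
cv2.imwrite('pics/e.png',np.hstack([cv2.resize(cv2.imread(f'pics/e{i}.png'),(400,300)) for i in(6,7)]))"
```

```text
File "<stdin>", line 6
    L=((proj("side",np.array([pos+Rm[:,0]*d-s*Rm[:,1]+w*Rm[:,2] for w in(-.0375,-.008,.008,.0375)])-[300,180]+.5)*7.5).astype(int)
      ^
SyntaxError: '(' was never closed
[ WARN:0@0.017] global loadsave.cpp:275 findDecoder imread_('pics/e6.png'): can't open/read file: check file path/integrity
Traceback (most recent call last):
cv2.error: OpenCV(4.12.0) /io/opencv/modules/imgproc/src/resize.cpp:4208: error: (-215:Assertion failed) !ssize.empty() in function 'resize'
```

```bash
python3 - <<'E'
from plan import *
o=manip.get_obs();Rm=R.from_quat(o["ee_rot"]).as_matrix();ims=[]
for src,pos,d in(("side6",np.array([.5014,-.186,.0775]),.036),("side7",o["tcp_pos"],.0165)):
    im=cv2.resize(cv2.imread(f"pics/{src}.png")[180:260,300:380],(600,600),interpolation=cv2.INTER_CUBIC)
    for s in(0,.02,.04,.06,.08,.1):
        W=np.array([pos+Rm[:,0]*d-s*Rm[:,1]+w*Rm[:,2] for w in(-.0375,-.008,.008,.0375)])
        L=((proj("side",W)-[300,180]+.5)*7.5).astype(int)
        for q in L: cv2.circle(im,tuple(int(v) for v in q),3,(0,0,255),-1)
        cv2.putText(im,str(int(s*1000)),tuple(int(v) for v in L[-1]),0,.5,(0,255,0),1)
    ims.append(im[100:500,140:500])
cv2.imwrite("pics/e.png",np.hstack(ims))
E
```

```text
(no output)
```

View pics/e.png

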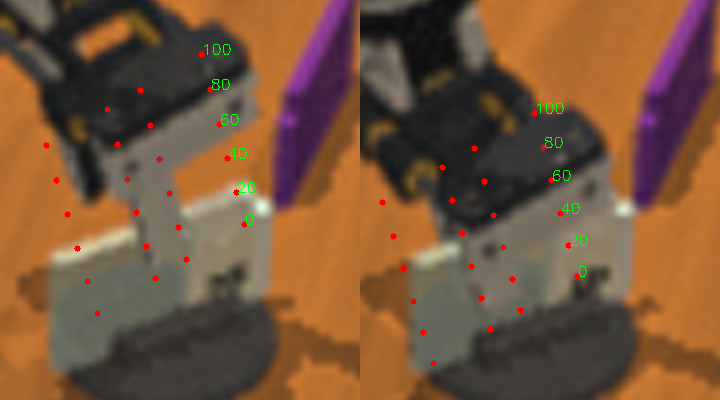

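Call:
{"api": "arm_command", "payload": {"rows": [0, -1, 0, 0, 0, 0, 0, 0, -1, 0, 0, 0, 0, 0, 0, -1, 0, 0, 0, 0, 0], "newtons": 40}}

```text
clock: 9.15
tcp_pos: [0.5015, -0.1872, 0.0357]
ee_rot: [-0.239, -0.56, 0.731, 0.308]
contact_force: [1.7, -1.6, -0.6]
width: 0.083
```

Call:
{"api": "arm_command", "payload": {"rows": [0, -1, -10, 2.6, 0, 0, 0, 0, -1, -25, 6.7, 0, 0, 0, 0, -1, -45, 12, 0, 0, 0, 0, -1, -70, 18.8, 0, 0, 0, 0, -1, -100, 26.8, 0, 0, 0, 0, -1, -126, 33.7, 0, 0, 0, 0, -1, -126, 33.7, 0, 0, 0, 0, -1, -126, 33.7, 0, 0, 0, 0, -1, -126, 33.7, 0, 0, 0]}}

```text
clock: 10.05
tcp_pos: [0.5003, -0.1867, 0.1645]
ee_rot: [-0.238, -0.56, 0.731, 0.309]
contact_force: [0.0, -0.2, -1.2]
width: 0.078
```

```bash
python3 - <<'E'
from plan import *
for n in("side",):
    im=manip.snapshot(n);cv2.imwrite(f"pics/{n}8.png",im[...,::-1])
cv2.imwrite("pics/d8.png",cv2.resize(cv2.imread("pics/side8.png")[130:250,280:400],(600,600),interpolation=cv2.INTER_CUBIC))
o=manip.get_obs();print(o["width"]*94,o["contact_force"],o["tcp_pos"],o["q"].round(3))
E
```

```text
7.943843112785179 [ 0.13693571 -0.04721523 -0.93352183] [ 0.50015462 -0.18671149  0.16414571] [-0.368  0.26   1.591 -0.241  1.408 -2.654]
```

View pics/d8.png

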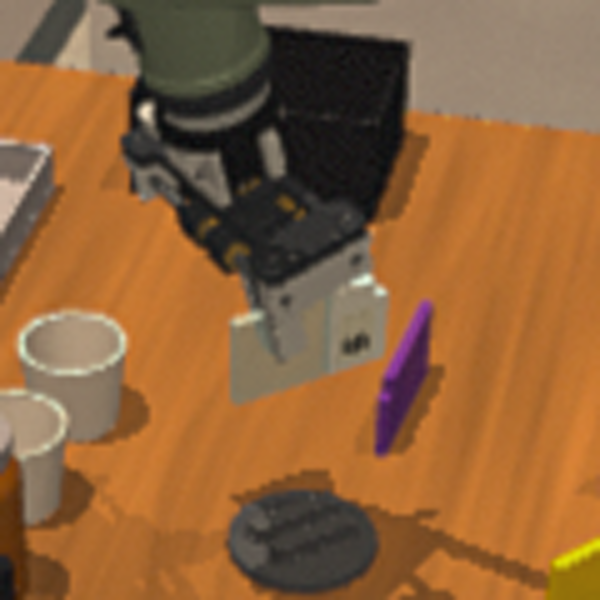

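```bash
cat > tr.py <<'E'
from plan import *
from scipy.spatial.transform import Slerp
o=manip.get_obs();p0=o["tcp_pos"];R0=R.from_quat(o["ee_rot"])
p1,R1=present(-.025,.014,15)
mx=R.from_euler('z',M[2]).as_matrix()[:,0]
pre=p1-.14*mx+[0,0,.02]
S=Slerp([0,1],R.concatenate([R0,R.from_matrix(R1)]))
if __name__=="__main__":
    print("rot",np.degrees((R0.inv()*R.from_matrix(R1)).magnitude()),p1,pre)
    q=o["q"]
    for f,p in((0,p0),(.1,[.48,-.15,.24]),(.25,[.45,-.11,.29]),(.4,[.44,-.07,.30]),(.6,[.45,-.0,.30]),(.8,[.47,.07,.29]),(1,pre),(1,p1-.06*mx),(1,p1)):
        Rm=S(f).as_matrix();q,e=ik(np.array(p),Rm,q);print(f,np.round(p,3),q.round(2),round(e,4));rel(p,Rm,o)
    print(onz("top",(372,176),.13),onz("top",(410,182),.06))
E
python3 tr.py
```

```text
rot 128.18390984768232 [0.65788882 0.15356193 0.22351975] [0.52025206 0.12794704 0.24351975]
0 [ 0.5   -0.187  0.164] [-0.37  0.26  1.59 -0.24  1.41 -2.65] 0.0
[0.0, 0.0, 0.0, 0.0, 0.0, 0.0]
0.1 [ 0.48 -0.15  0.24] [-0.39  0.15  1.55 -0.12  1.59 -2.53] 0.0
[40.4, -76.1, 9.0, -4.8, 10.5, -5.5]
0.25 [ 0.45 -0.11  0.29] [-0.47  0.03  1.58  0.06  1.71 -2.32] 0.0
[89.9, -126.1, 16.0, -12.0, 26.3, -13.8]
0.4 [ 0.44 -0.07  0.3 ] [-0.54 -0.06  1.66  0.24  1.71 -2.09] 0.0
[125.6, -141.1, -1.3, -19.2, 42.1, -22.0]
0.6 [ 0.45 -0.    0.3 ] [-0.57 -0.19  1.83  0.47  1.59 -1.73] 0.0
[169.0, -155.6, -55.3, -28.8, 63.2, -33.0]
0.8 [0.47 0.07 0.29] [-0.51 -0.35  2.03  0.66  1.35 -1.37] 0.0
[205.4, -162.4, -118.8, -38.4, 84.3, -44.0]
1 [0.52  0.128 0.244] [-0.29 -0.35  2.21  0.81  0.85 -1.01] 0.0
[212.1, -137.3, -204.6, -48.0, 105.3, -55.0]
1 [0.599 0.143 0.224] [-0.19 -0.11  2.07  0.86  0.71 -1.03] 0.0
[167.9, -135.3, -274.2, -48.0, 105.3, -55.0]
1 [0.658 0.154 0.224] [-0.14  0.03  1.94  0.85  0.67 -0.99] 0.0
[134.8, -148.3, -322.5, -48.0, 105.3, -55.0]
[ 0.68673829 -0.09732329  0.13      ] [ 0.69279524 -0.20200035  0.06      ]
```

Call:
{"api": "arm_command", "payload": {"rows": [0, 20, -40, 5, -2.4, 5.3, -2.7, 0, 40, -76, 9, -4.8, 10.5, -5.5, 0, 57, -95, 12, -7.2, 15.8, -8.2, 0, 73, -112, 14, -9.6, 21, -11, 0, 90, -126, 16, -12, 26.3, -13.8, 0, 102, -131, 10, -14.4, 31.6, -16.5, 0, 114, -136, 5, -16.8, 36.8, -19.2, 0, 126, -141, -1, -19.2, 42.1, -22, 0, 137, -145, -15, -21.6, 47.4, -24.7, 0, 148, -149, -28, -24, 52.7, -27.5, 0, 158, -152, -42, -26.4, 57.9, -30.2, 0, 169, -156, -55, -28.8, 63.2, -33, 0, 178, -158, -71, -31.2, 68.5, -35.7, 0, 187, -159, -87, -33.6, 73.7, -38.5, 0, 196, -161, -103, -36, 79, -41.2, 0, 205, -162, -119, -38.4, 84.3, -44, 0, 207, -156, -140, -40.8, 89.5, -46.7, 0, 209, -150, -162, -43.2, 94.8, -49.5, 0, 211, -143, -183, -45.6, 100, -52.2, 0, 212, -137, -205, -48, 105.3, -55]}}

```text
clock: 12.1
tcp_pos: [0.5194, 0.1284, 0.2403]
ee_rot: [-0.532, -0.351, -0.165, 0.752]
contact_force: [0.4, 0.9, -1.9]
width: 0.079
```

```bash
python3 - <<'E'
from tr import *
for n in("side",):
    im=manip.snapshot(n);cv2.imwrite(f"pics/{n}9.png",im[...,::-1])
cv2.imwrite("pics/d9.png",cv2.resize(cv2.imread("pics/side9.png")[120:320,170:370],(600,600),interpolation=cv2.INTER_CUBIC))
o=manip.get_obs();print(o["width"]*94,o["contact_force"],o["tcp_pos"],o["q"].round(3))
for d in(.14,.1,.06,.03,0):rel(p1-d*mx+[0,0,.0],R1)
E
```

```text
7.776791939355056 [-2.5194148   0.56777338 -3.3674245 ] [0.51670648 0.13139512 0.23630724] [-0.283 -0.349  2.223  0.813  0.837 -0.999]
[-6.9, 9.7, -6.9, -0.2, -0.5, -0.4]
[21.7, 36.8, -14.0, -0.2, -0.5, -0.4]
[50.2, 63.9, -21.2, -0.2, -0.5, -0.4]
[71.6, 84.2, -26.5, -0.2, -0.5, -0.4]
[93.0, 104.5, -31.9, -0.2, -0.5, -0.4]
```

View pics/d9.png

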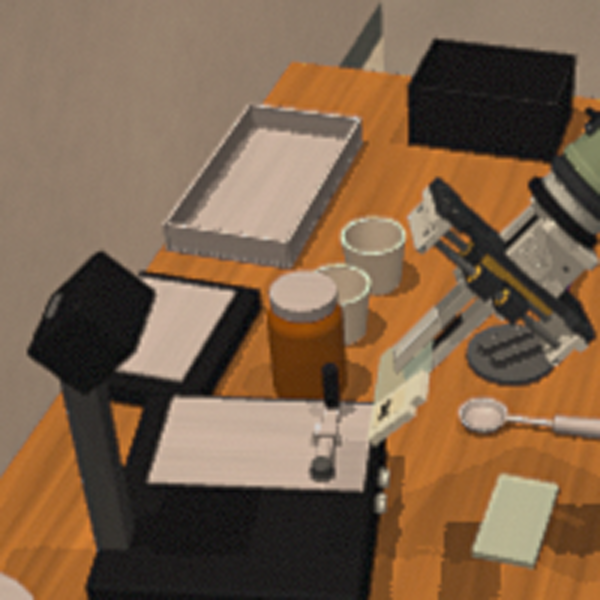

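Call:
{"api": "arm_command", "payload": {"rows": [0, -3, 10, -7, 0, -0.5, -0.4, 0, 8, 23, -10, 0, -0.5, -0.4, 0, 22, 37, -14, 0, -0.5, -0.4, 0, 36, 50, -18, 0, -0.5, -0.4, 0, 50, 64, -21, 0, -0.5, -0.4, 0, 61, 74, -24, 0, -0.5, -0.4, 0, 72, 84, -26.5, 0, -0.5, -0.4, 0, 83, 95, -29, 0, -0.5, -0.4, 0, 90, 101, -31, 0, -0.5, -0.4, 0, 93, 104.5, -32, 0, -0.5, -0.4, 0, 93, 104.5, -32, 0, -0.5, -0.4, 0, 93, 104.5, -32, 0, -0.5, -0.4]}}

```text
clock: 13.35
tcp_pos: [0.6573, 0.1534, 0.2228]
ee_rot: [-0.531, -0.354, -0.164, 0.753]
contact_force: [-0.1, -0.4, -1.2]
width: 0.084
```

```bash
cat > fin.py <<'E'
from tr import *
import sys
k=sys.argv[1]
for n in("side","top"):
    im=manip.snapshot(n);cv2.imwrite(f"pics/{n}{k}.png",im[...,::-1])
o=manip.get_obs();Rm=R.from_quat(o["ee_rot"]).as_matrix();print(o["width"]*94,o["contact_force"].round(1),o["tcp_pos"].round(4),o["q"].round(3));rel(p1,R1)
# predicted plate from tool pose
t=np.radians(15);yf=-np.cos(t)*Rm[:,1]-np.sin(t)*Rm[:,2];
zf=Rm[:,0];xf=np.cross(yf,zf)
g=o["tcp_pos"]-off*Rm[:,1];c=g+.025*xf-.014*yf
T=np.eye(4);T[:3,:3]=np.column_stack([xf,yf,zf]);T[:3,3]=c
pol=box(T,0,0,0,.11,.06,.008)+[np.array([[.013,-.03,.004],[.013,.03,.004]])@T[:3,:3].T+c]
F=c+.034*xf+.004*zf
print("label in window frame",(HT[:3,:3].T@(F-HT[:3,3])*1000).round(1),xf@HT[:3,1],zf@HT[:3,2])
draw("side",f"pics/side{k}.png",pol,(180,180,300,300),"pics/fa.png",5)
draw("top",f"pics/top{k}.png",pol,(190,80,310,200),"pics/fb.png",5)
a=[cv2.resize(cv2.imread(f"pics/f{i}.png"),(400,400)) for i in"ab"]
b=[cv2.resize(cv2.imread(f"pics/side{k}.png")[180:300,180:300],(400,400),interpolation=cv2.INTER_CUBIC)]
cv2.imwrite(f"pics/f{k}.png",np.hstack([a[0],b[0]]));cv2.imwrite(f"pics/ft{k}.png",a[1])
E
python3 fin.py 10
```

```text
7.63843750215799 [-0.2 -0.4 -0.1] [0.6573 0.1535 0.2232] [-0.144  0.029  1.941  0.851  0.673 -0.988]
[0.6, 0.2, -0.1, -0.2, -0.0, -0.0]
label in window frame [ 31.8  -1.  100.6] 0.8640361698871003 -0.9999994611405805
```

View pics/f10.png

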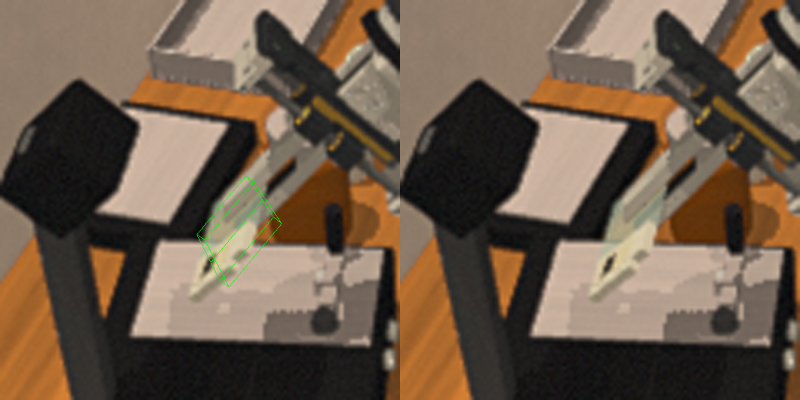

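View pics/ft10.png

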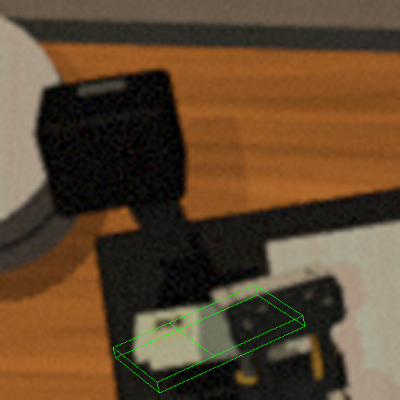

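```bash
sed -i 's/-np.cos(t)\*Rm\[:,1\]-np.sin(t)/-np.cos(t)*Rm[:,1]+np.sin(t)/' fin.py; python3 fin.py 11
```

```text
7.529461364908171 [-0.1 -0.8 -1.8] [0.6575 0.1534 0.2235] [-0.144  0.028  1.941  0.851  0.673 -0.988]
[0.3, 0.3, -0.0, -0.2, -0.0, -0.0]
label in window frame [ 5.000e-01 -1.000e-01  1.002e+02] 0.9999927677018859 -0.9999997833730895
```

View pics/f11.png

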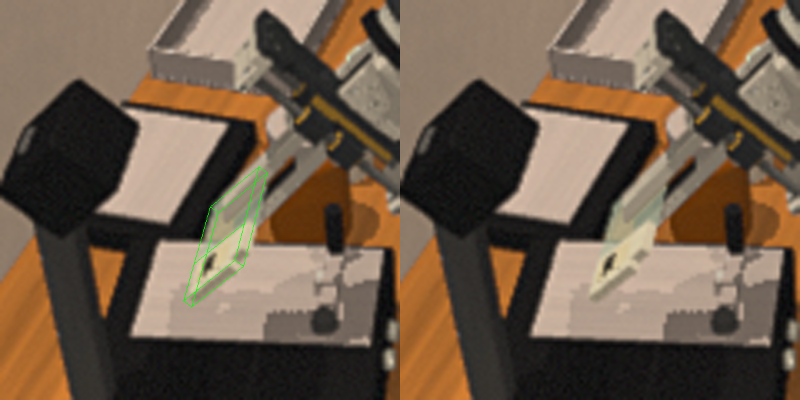

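View pics/ft11.png

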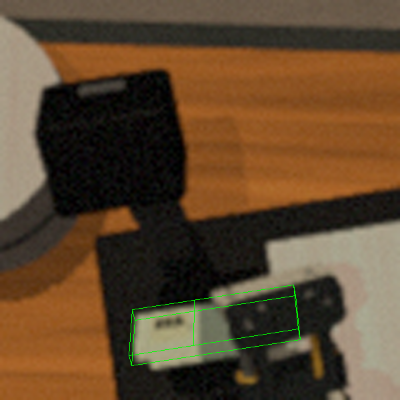

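```bash
python3 - <<'E'
from bench import manip
o=manip.get_obs();print(o["clock"],abs(o["joint_velocities"]).max());print(manip.sign_off())
E
```

```text
13.55 0.0020530157888253853
the job is handed in; nothing more can be done
None
```

I closed the latch, took the plate from its stand by the clear part, held the label up to the reader window, and handed in at 13.6 s. The hand-in gave no verdict.

**Latch:** I swung it with the shut fingers until the stop pushed back at about 8 N. Later side pictures show the bar lying over the catch.

**Grasp:** I held the plate by the clear part, about 25 mm from its centre and away from the frosted end, with the hand leaning 15° in the plate's plane and a 40 N grip. The lean kept the last joint inside its range. The lower corner of the finger carriage came within an estimated 2 mm of the frosted top edge. No upward force showed there, but I could not measure that contact directly.

**Final checks:**
- From the tool pose, the label is within about 1 mm of the window axis and 100 mm out, and squared to the window within 0.01 rad.
- The overlay on the top picture disagreed slightly, showing the plate shifted about 3–4 mm along its length. That is well inside the 30 mm tolerance.
- The notched edge is uppermost, the arm was at rest, and the plate appeared to touch nothing else.
- In the parts of the side picture I viewed, the other things showed no sign of having moved. I did not measure their positions at the end.

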